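# Close the oil filler of a rebuilt cylinder head

### The job

Close the oil filler on the valve cover of the rebuilt cylinder head: put the T-head of the winged filler cap through the slotted opening, set the cap down flat on its round boss, and turn it a quarter turn clockwise (seen from above) up to its stop, so that its wing grip stands across the slot and the cap is locked. Leave the cap sitting flat and leave the other parts on the bench as they are.

Things in the scene. Friction and masses are not known exactly. Their poses are not given: they have to be found in the camera images.
- cap_center (a point): The oil filler cap, grey plastic, 90 g, standing upright on the bench: point on its axis, half-way up its 52 mm. z up; x runs along the wing grip and the T-head, which lie in one line (same after a half turn). Wing grip: 54 mm (x) by 13 mm (y), from 2 to 26 mm above this point, gripped on its flat sides from above. Flange disc under it: 68 mm diameter, 8 mm thick, underside 6 mm below this point.
- cap: The same cap; origin at the middle of its underside, 26 mm below cap_center, same axes. The T-head bar at the bottom is 50 mm (x) by 14 mm (y) by 7.5 mm thick; the round stem, 24 mm diameter, joins it to the flange, whose underside is 20 mm above this origin. It is the grey cap with the wing grip; the grey cap without one is the breather.
- filler (a point): Oil filler opening: its centre, level with the top of the round boss (88 mm diameter, 188 mm above the bench). z up, y along the slot. The slot, 55 mm (y) by 18 mm (x), goes through the 10 mm thick boss into the hollow cover and is widened in the middle to a 28 mm round hole for the stem. The T-head enters only lying along y, either way round. Flange down on the boss: cap_center 6 mm above this point.
- head: Grey cylinder head with finned cast aluminium valve cover, fixed, 200 mm wide; origin on the bench under the filler, same axes as filler; it reaches 70 mm to +y, 330 mm to -y. With the flange down the T-head has 2.5 mm of play under the boss; ribs below stop it after a quarter turn clockwise (cap x along head x), and at about 45 degrees the other way. The small round hole at the far end is the breather's: leave it.
- breather_center (a point): Bystander: the breather, a grey round cap without wing, 62 mm diameter, 52 mm high, standing on its round plug; point at its centre. It and the filler cap may lie in each other's place.
- valve0_mid (a point): Bystander: an engine valve standing on its head, 42 mm head, 100 mm high; point half-way up.
- valve1_mid (a point): Bystander: a second engine valve like it; point half-way up.
- socket_mid (a point): Bystander: a steel deep socket standing upright, 28 mm diameter, 64 mm high; point half-way up.
- carton_mid (a point): Bystander: a small cardboard carton 75 x 110 x 45 mm; point at its centre.
- wrench_mid (a point): Bystander: a steel wrench 190 mm long lying flat; point near its middle.
- spray_mid (a point): Bystander: a grey spray can standing, 58 mm diameter, 160 mm high; point half-way up.
There are look-alikes about, which are no part of the job. Leave any green look-alike of the cap alone.

How it is judged:
By the outcome, as a careful person would: the job done as asked, in the order asked, and still so for the second after the job is handed in, with the robot touching nothing.
It also fails if it takes over 45 s, if anything falls off the work surface, if the arm or the gripper's body presses on something with over 40 N, if the wrist force passes 120 N, or if a joint passes its speed limit or range.

### The arm

A 7-joint arm with a two-finger parallel gripper is mounted at the origin on the work surface. World frame = base frame: x ahead of the robot, y to its left, z up, the work surface at z = 0. Lengths are in mm, angles in degrees, forces in N, time in s.
With the tool pointing down it reaches from about 425 to 875 mm from the base axis. Payload 4.7 kg.
Tool frame: the origin (TCP) lies midway between the tips of the shut fingers; the grasp point (between the pads) lies 19 mm behind it; z points along the fingers, x is the direction in which the jaws open and shut, and the axes are right-handed (so a half turn about z gives the same grasp; the last joint's range is limited). The gripper opens to 85 mm and grips with 20 to 120 N. Pads are 22 mm wide; open, the fingers measure 114 mm over their backs; the gripper's body (76 mm by 85 mm) begins 54 mm behind the grasp point. The pads swing forward as they close: fully open they stand 13 mm farther back than shut.
Start: joints at [73.344, 18.392, -4.016, 83.108, 1.295, 78.541, -3.26], TCP at [195.046, -620.066, 231.349] pointing down, gripper open.
Joint ranges: [-163.93, 163.93], [-17.29, 119.83], [-79.2, 71.16], [3.27, 140.29], [-89.18, 269.18], [5.43, 117.66], [-154.24, 154.24]. Speed limits (degrees/s): [147.25, 147.25, 180, 180, 180, 180, 180].

### API

Orientations are given as a 3x3 rotation matrix whose columns are the frame's x, y, z axes.
In Python, from cell import telemetry, get_image, bot gives the robot as it stands. The module is installed in compiled form; this text tells all that it offers.
- The arm moves only by the shell command python3 -m crank 'ROWS' [FORCE]. ROWS is JSON, a list of rows, each a list of 7 numbers: the closure, from -1 (fully open) to 1 (shut), then the shift along the world's x, y, z as a fraction of full scale, then the turn, a rotation vector about the world's x, y, z as a fraction of full scale. A call has 1 to 10 rows; each row shifts and turns the commanded pose from where the row before left it; what a row does not reach is not made up. Full scale, the value 1, is 0.6 m for a shift and 2 pi rad for a turn. A row lasts 1/12 s, in which the tool goes at most 41.7 mm and 7.16 degrees, less where a joint would pass 70% of its speed; a pose out of reach is approached as far as the arm can. A call with a number of a shift or a turn outside -1 to 1 is refused whole. A call with a gripper value outside its range is refused whole. The fingers move at their own pace and stop on an object; FORCE is the grip in N (left out, the last holds). Time passes only in rows, so rows that do not move let the fingers close. It gives the time, the measured TCP pose, the force and the opening at its end, in the units of the state.
- telemetry.get_obs(): the state, without advancing time (a new reading comes with each control period).
- get_image(name): name is "scene" or "top" or "wrist"; returns a dict with "frame" (420x560x3 uint8, red, green, blue), "fx", "fy", "cx", "cy" (pixels), "rvec" (rotation vector, rad) and "tvec" (3), from world to camera coordinates, as OpenCV has them. Camera axes: x right, y down, z forward; pixel columns grow to the right and rows downward; lengths in mm; the calibration is good to about 2 mm. A picture is of the moment at which its call begins. There is no depth.
- bot.finish_job(): hands the job in, once; it reports no verdict.
The state is a dict: "time": time; "q": joint angles; "joint_velocities": joint speeds; "joint_torque": joint torques, N m; "tcp_pos": TCP position; "eef_rot": TCP orientation; "ft_force": force on the tool from outside, world axes, zero at the start; "wrist_torque": the same for the moment, N m; "gripper_width": opening from 0.0 (shut) to 1.0 (fully open).
Only numpy, scipy, OpenCV 4.12 (cv2) and the standard library are available. Lean on these libraries where they do the work, as an engineer would, in place of code of your own. Each camera call takes 0.05 s, during which the arm holds its last target.

## Working session

There is one attempt and no reset: what is moved stays moved. The work goes in short steps, Python scripts to look and compute and a shell command to move; the robot and the scene stay as the last step left them, time stands still between calls to the robot, and variables do not carry over. Pictures are saved under pics/ and viewed, and the job is handed in when it is done.

```bash
mkdir -p pics
cat > h.py <<'E'
import numpy as np, cv2
from cell import telemetry, get_image, bot
def grab(n,fn):
    im=get_image(n); np.savez('pics/'+fn+'.npz',**{k:np.array(v) for k,v in im.items()})
    cv2.imwrite('pics/'+fn+'.png',im['frame'][:,:,::-1]); return im
def load(fn): return dict(np.load('pics/'+fn+'.npz'))
def K(im): return np.array([[im['fx'],0,im['cx']],[0,im['fy'],im['cy']],[0,0,1.]],float)
def ray(im,u,v):
    R=cv2.Rodrigues(np.array(im['rvec'],float))[0]; t=np.array(im['tvec'],float).ravel()
    d=R.T@np.linalg.inv(K(im))@np.array([u,v,1.]); return -R.T@t,d/np.linalg.norm(d)
def onz(im,u,v,z):
    c,d=ray(im,u,v); return c+d*(z-c[2])/d[2]
def proj(im,P):
    return cv2.projectPoints(np.array(P,float).reshape(-1,1,3),np.array(im['rvec'],float),np.array(im['tvec'],float),K(im),None)[0].reshape(-1,2)
def st():
    o=telemetry.get_obs(); print(round(float(o['time']),2),np.round(o['tcp_pos'],1),np.round(o['ft_force'],1),np.round(o['wrist_torque'],2),round(float(o['gripper_width']),3)); print(np.round(o['eef_rot'],3).tolist(),np.round(o['q'],1)); return o
E
python3 - <<'E'
from h import *
for n in('scene','top','wrist'):
    im=grab(n,n+'0'); print(n,ray(im,280,210))
st()
E
```

```text
scene (array([1009.08356559,  221.14670697,  730.96697557]), array([-0.63946041, -0.03247989, -0.76813765]))
top (array([471.57095576, 204.62197426, 980.48903773]), array([ 0.08644678,  0.04777181, -0.99511045]))
wrist (array([ 275.23938106, -594.10478366,  372.50568122]), array([-0.32526345, -0.1055911 , -0.93970964]))
0.15 [ 194.9 -619.7  230.5] [-0.7 -0.   0.9] [-0.04 -0.02  0.01] 0.999
[[0.3, -0.954, -0.001], [-0.954, -0.3, 0.001], [-0.001, 0.0, -1.0]] [73.3 18.4 -4.  83.2  1.3 78.5 -3.3]
```

View pics/top0.png

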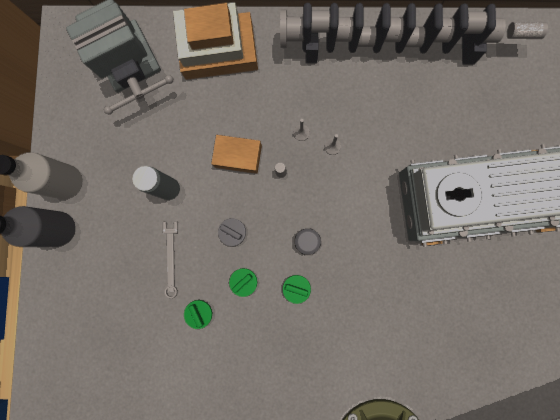

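View pics/scene0.png

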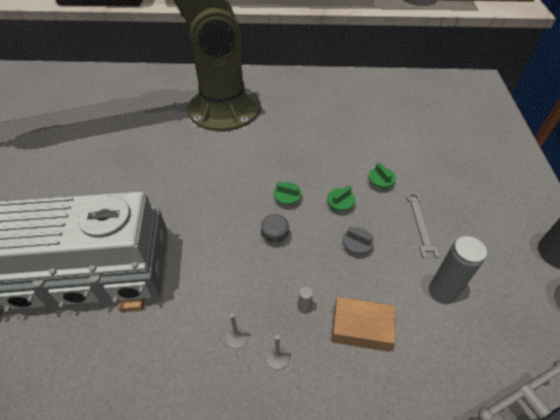

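View pics/wrist0.png

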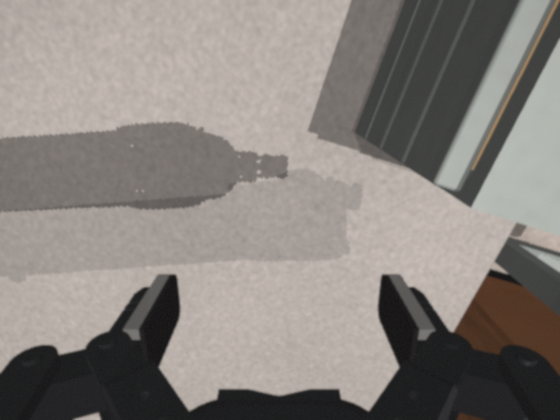

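The candidates, in top-view pixels:
- (232,232): grey with a wing. This matches the description.
- (307,241): grey and round without a wing, so the breather.
- (243,282), (297,290), (198,314): green look-alikes.

The filler boss is at about (460,194). I'll check the choice in close crops.

Run:
```python
from h import *
a=load('top0')['frame'];b=load('scene0')['frame']
def c(f,u,v,r,s): return cv2.resize(f[v-r:v+r,u-r:u+r],(s,s),interpolation=cv2.INTER_CUBIC)
o=np.vstack([np.hstack([c(a,232,232,22,300),c(b,358,241,25,300)]),np.hstack([c(a,460,194,30,300),c(b,104,215,32,300)])])
cv2.imwrite('pics/crop0.png',o[:,:,::-1])
t=load('top0');s=load('scene0')
print(onz(t,232,232,45),onz(s,358,238,45)); print(onz(t,460,194,188),onz(s,104,215,188))
```

```text
[498.08896337 362.70165192  45.        ] [509.226495   362.35973629  45.        ]
[ 579.48825627 -117.93054659  188.        ] [ 581.27961076 -114.88887968  188.        ]
```

View pics/crop0.png

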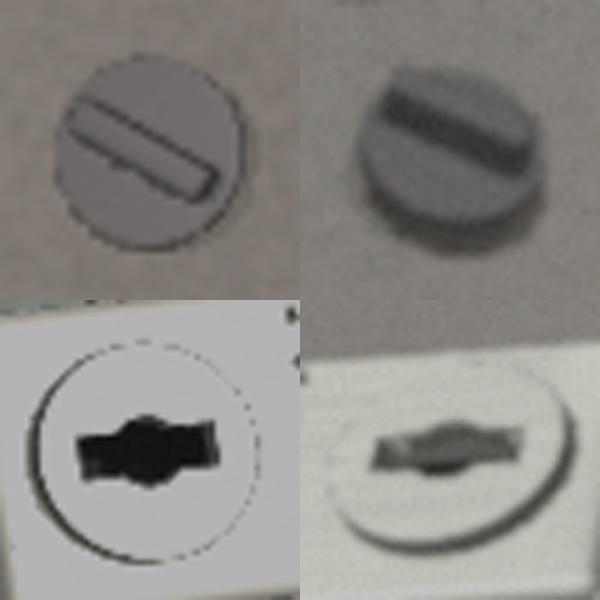

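Run:
```python
from h import *
t=load('top0');s=load('scene0')
f=300/44
g=lambda x,y,z:onz(t,232-22+x/f-.5,232-22+y/f-.5,z)
p,q=g(75,110,52),g(207,190,52);print('wing',p,q,(p+q)/2,np.linalg.norm(p-q),np.degrees(np.arctan2(*(q-p)[1::-1])))
print('disc',g(150,152,28))
fs=300/50
h=lambda x,y,z:onz(s,358-25+x/fs-.5,241-25+y/fs-.5,z)
p,q=h(388,90,52) if 0 else h(88,92,52),h(230,148,52);print('wing s',p,q,(p+q)/2,np.linalg.norm(p-q),np.degrees(np.arctan2(*(q-p)[1::-1])))
k=lambda x,y,z:onz(t,460-30+x/5-.5,194-30+y/5-.5,z)
p,q=k(80,458-300,188),k(217,443-300,188);print('slot',p,q,(p+q)/2,np.linalg.norm(p-q),np.degrees(np.arctan2(*(q-p)[1::-1])))
fs=300/64
k=lambda x,y,z:onz(s,104-32+x/fs-.5,215-32+y/fs-.5,z)
p,q=k(75,155,188),k(220,143,188);print('slot s',p,q,(p+q)/2,np.linalg.norm(p-q),np.degrees(np.arctan2(*(q-p)[1::-1])))
```

```text
wing [512.39220877 389.36000069  52.        ] [485.62436875 342.48119066  52.        ] [499.00828876 365.92059568  52.        ] 53.982775855570054 -119.72640333524815
disc [499.04650998 366.80787061  28.        ]
wing s [496.26381976 339.21898534  52.        ] [518.86296221 387.45793461  52.        ] [507.56339099 363.33845998  52.        ] 53.27023058368891 64.89769413692454
slot [576.74436764 -89.08670134 188.        ] [ 583.78915625 -143.59583291  188.        ] [ 580.26676195 -116.34126712  188.        ] 54.962482395189 -82.6358837246209
slot s [ 583.7538252  -143.94548893  188.        ] [575.69430375 -90.48394318 188.        ] [ 579.72406448 -117.21471605  188.        ] 54.0656338227657 98.57298991678475
```

The choice is confirmed: grey cap with a wing at about (500,366), wing direction about 60°. The slot centre is about (580,-117), with the slot running along about 97.4°. Next I'll swing up and over the head towards the cap.

```bash
python3 -m crank '[[-1,0.0475,0.03,0.0167,0,0,0.004],[-1,0.0475,0.03,0.0167,0,0,0.004],[-1,0.0475,0.03,0.0167,0,0,0.004],[-1,0.0475,0.03,0.0167,0,0,0.004],[-1,0.0475,0.03,0.0167,0,0,0.004],[-1,0.0475,0.03,0.0167,0,0,0.004],[-1,0.0475,0.03,0.0167,0,0,0.004],[-1,0.0475,0.03,0.0167,0,0,0.004],[-1,0.0475,0.03,0.0167,0,0,0.004],[-1,0.0475,0.03,0.0167,0,0,0.004]]' 40
```

```text
time: 0.98
tcp_pos: [481.1, -439.0, 331.8]
eef_rot: [[0.529, -0.849, -0.0], [-0.849, -0.529, 0.0], [-0.0, 0.0, -1.0]]
ft_force: [0.1, 0.1, 0.3]
gripper_width: 1.001
```

```bash
python3 -m crank '[[-1,0.022,0.0535,0,0,0,0.004],[-1,0.022,0.0535,0,0,0,0.004],[-1,0.022,0.0535,0,0,0,0.004],[-1,0.022,0.0535,0,0,0,0.004],[-1,0.022,0.0535,0,0,0,0.004],[-1,0.022,0.0535,0,0,0,0.004],[-1,0.022,0.0535,0,0,0,0.004],[-1,0.022,0.0535,0,0,0,0.004],[-1,0.022,0.0535,0,0,0,0.004],[-1,0,0.055,0,0,0,0.004]]'
python3 -m crank '[[-1,0,0.06,0,0,0,0.004],[-1,0,0.06,0,0,0,0.004],[-1,0,0.06,0,0,0,0.004],[-1,0,0.06,0,0,0,0.004],[-1,0,0.06,0,0,0,0.004],[-1,0,0.06,0,0,0,0.004],[-1,0,0.06,-0.01,0,0,0.004],[-1,-0.02,0.05,-0.02,0,0,0.004],[-1,-0.03,0.05,-0.02,0,0,0.004],[-1,-0.03,0.05,-0.02,0,0,0.003]]'
```

```text
time: 1.82
tcp_pos: [600.1, -116.3, 330.5]
eef_rot: [[0.724, -0.69, -0.0], [-0.69, -0.724, 0.001], [-0.001, -0.001, -1.0]]
ft_force: [-0.2, -0.1, 0.4]
gripper_width: 0.999
time: 2.65
tcp_pos: [550.0, 225.2, 288.5]
eef_rot: [[0.869, -0.494, -0.001], [-0.494, -0.869, 0.0], [-0.001, 0.0, -1.0]]
ft_force: [0.5, 0.3, 0.6]
gripper_width: 0.998
```

Run:
```python
from h import *
im=grab('wrist','w1');o=st()
print(proj(im,[[500,366,52],[500,366,28]]))
```

```text
2.7 [543.4 233.7 286.6] [-5.2  5.4 -1.7] [0.39 0.29 0.01] 1.001
[[0.875, -0.484, -0.007], [-0.484, -0.875, 0.004], [-0.007, -0.0, -1.0]] [  8.8  14.1 -41.3  85.5   8.9  84.1 -61.4]
[[166.30814502  68.83495864]
 [173.06701204  69.65550743]]
```

View pics/w1.png

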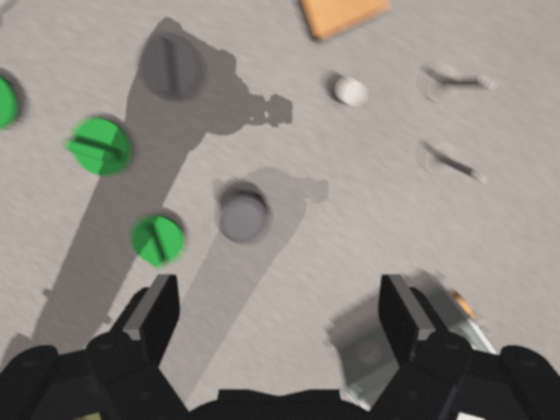

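The wrist view shows the cap at (170,66), the breather at (243,215), and the green caps at (100,146), (158,240) and (5,103). I'll move above the cap and look again.

```bash
python3 -m crank '[[-1,0,0,0,0,0,0],[-1,-0.017,0.047,-0.03,0,0,0],[-1,-0.017,0.047,-0.03,0,0,0],[-1,-0.017,0.047,-0.03,0,0,0],[-1,-0.017,0.047,-0.03,0,0,0],[-1,-0.017,0.047,-0.03,0,0,0],[-1,0,0,0,0,0,0],[-1,0,0,0,0,0,0]]'
python3 - <<'E'
from h import *
im=grab('wrist','w2');o=st()
E
```

```text
time: 3.37
tcp_pos: [498.6, 365.6, 198.2]
eef_rot: [[0.87, -0.493, -0.002], [-0.493, -0.87, -0.001], [-0.002, 0.002, -1.0]]
ft_force: [-0.3, -0.5, 0.7]
gripper_width: 0.997
3.42 [500.4 364.2 199.1] [ 0.1 -0.3  0.3] [ 0.02 -0.04  0.08] 1.002
[[0.869, -0.495, -0.0], [-0.495, -0.869, -0.001], [0.0, 0.001, -1.0]] [ -4.   20.8 -43.4  89.1  14.6  76.  -78.8]
```

View pics/w2.png

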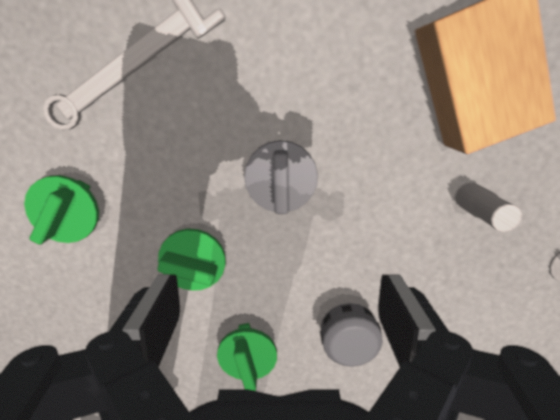

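Run:
```python
from h import *
im=load('w2');f=im['frame']
c=cv2.resize(f[130:225,225:335],(770,600),interpolation=cv2.INTER_CUBIC);print(770/110,600/95)
cv2.imwrite('pics/w2c.png',c[:,:,::-1])
print('green',onz(im,192,262,28),onz(im,62,208,28),'breather',onz(im,350,335,52),'flange',onz(im,281,177,28))
```

```text
7.0 6.315789473684211
green [381.27135839 334.45757394  28.        ] [306.71533149 442.50175151  28.        ] breather [484.54463707 196.99805208  52.        ] flange [501.47061793 366.8667672   28.        ]
```

View pics/w2c.png

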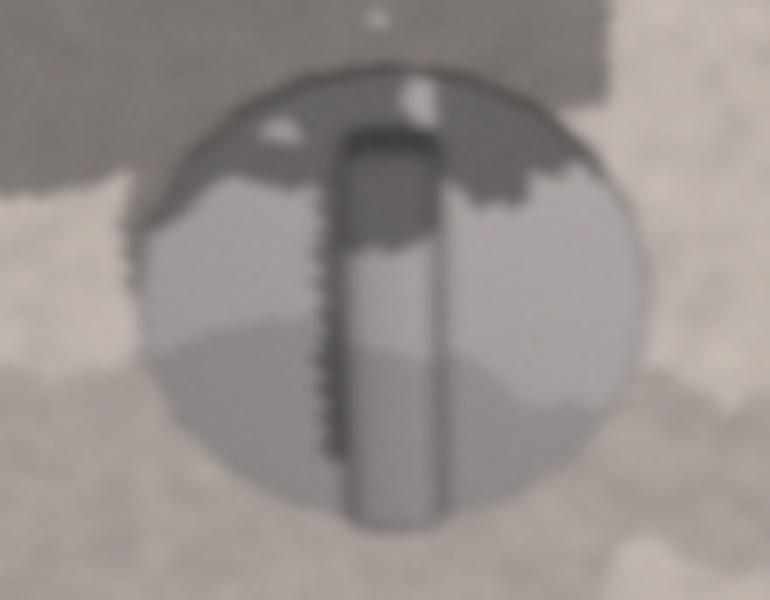

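Run:
```python
from h import *
im=load('w2')
g=lambda x,y,z:onz(im,225+x/7-.5,130+y/6.316-.5,z)
p,q=g(392,145,52),g(396,528,52);print('wing',p,q,(p+q)/2,np.linalg.norm(p-q),np.degrees(np.arctan2(*(p-q)[1::-1])))
print('flange',g(393,293,28),g(393,70,28)-g(393,515,28))
```

```text
wing [514.35929919 390.86074378  52.        ] [488.50389237 344.02543018  52.        ] [501.43159578 367.44308698  52.        ] 53.498118303419794 61.09913301037633
flange [501.70042468 367.93969044  28.        ] [32.64896131 57.87359332  0.        ]
```

The cap centre is (501.5,367.6) with the wing at 60.6°, so the tool yaw already fits. Descending and gripping now.

```bash
python3 -m crank '[[-1,0.003,0.0047,-0.04,0,0,0],[-1,0,0,-0.045,0,0,0],[-1,0,0,-0.045,0,0,0],[-1,0,0,-0.045,0,0,0],[-1,0,0,-0.045,0,0,0],[-1,0,0,-0.03,0,0,0],[-1,0,0,-0.02,0,0,0],[-1,0,0,-0.01,0,0,0],[-1,0,0,0,0,0,0],[-1,0,0,0,0,0,0]]'
python3 -m crank '[[0,0,0,0,0,0,0],[1,0,0,0,0,0,0],[1,0,0,0,0,0,0],[1,0,0,0,0,0,0],[1,0,0,0,0,0,0],[1,0,0,0,0,0,0],[1,0,0,0,0,0,0],[1,0,0,0,0,0,0]]' 60
```

```text
time: 4.25
tcp_pos: [502.9, 367.6, 32.7]
eef_rot: [[0.868, -0.496, 0.002], [-0.496, -0.868, 0.001], [0.001, -0.001, -1.0]]
ft_force: [-0.3, -0.2, 0.2]
gripper_width: 1.003
time: 4.92
tcp_pos: [501.8, 367.8, 31.8]
eef_rot: [[0.869, -0.495, 0.0], [-0.495, -0.869, 0.0], [0.0, -0.0, -1.0]]
ft_force: [-0.9, 0.6, 1.7]
gripper_width: 0.14
```

The opening of 0.14 matches the wing, so it is gripped. Lifting.

```bash
python3 -m crank '[[1,0,0,0.01,0,0,0],[1,0,0,0.02,0,0,0],[1,0,0,0.04,0,0,0],[1,0,0,0.05,0,0,0],[1,0,0,0.05,0,0,0],[1,0,0,0.05,0,0,0],[1,0,0,0.05,0,0,0],[1,0,0,0.05,0,0,0],[1,0,0,0.05,0,0,0],[1,0,0,0.05,0,0,0]]'
python3 - <<'E'
from h import *
im=grab('wrist','w3');o=st()
E
```

```text
time: 5.75
tcp_pos: [501.1, 367.6, 286.1]
eef_rot: [[0.869, -0.495, 0.001], [-0.495, -0.869, 0.0], [0.001, -0.001, -1.0]]
ft_force: [0.8, 0.6, -1.0]
gripper_width: 0.138
5.8 [503.  369.6 293. ] [1.  1.7 4.3] [ 0.16 -0.12 -0.01] 0.138
[[0.869, -0.495, 0.009], [-0.495, -0.869, 0.006], [0.005, -0.009, -1.0]] [ -4.1  18.5 -44.4  80.9  13.   85.2 -77.6]
```

View pics/w3.png

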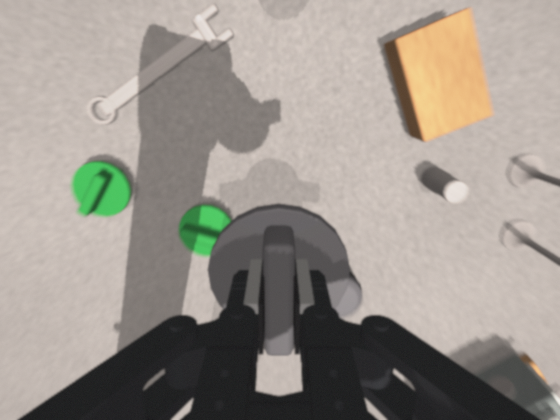

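Held cleanly, with the wing centred at (280,290). The held cap hides what lies below it, so I'll measure the slot from a position offset to one side. First I'll work out where.

Run:
```python
from h import *
im=load('w2')
T=np.eye(3);R=np.array([[0.869,-0.495,0],[-0.495,-0.869,0],[0,0,-1]]);p=np.array([500.2,364.8,199.2])
c,_=ray(im,280,210);Rc=cv2.Rodrigues(im['rvec'])[0]
cl=R.T@(c-p);Rl=Rc@R
print(cl)
a=np.radians(7.4);R2=np.array([[np.cos(a),np.sin(a),0],[np.sin(a),-np.cos(a),0],[0,0,-1]])
for d in(60,80,100,120):
  p2=np.array([580-d*np.sin(a)*-1*-1*-1,-117-d*np.cos(a),290]); p2=np.array([580,-117,290])+np.array([0,0,0])+d*R2[:,1]*1
  Rc2=Rl@R2.T; c2=p2+R2@cl
  im2=dict(im);im2['rvec']=cv2.Rodrigues(Rc2)[0];im2['tvec']=-Rc2@c2
  print(d,p2,proj(im2,[[580,-117,188]]))
```

```text
[  -2.13356389  -84.82164351 -141.02928813]
60 [ 587.72773579 -176.50026974  290.        ] [[281.79026941 120.58114201]]
80 [ 590.30364773 -196.33369299  290.        ] [[281.94913291  89.45722243]]
100 [ 592.87955966 -216.16711624  290.        ] [[282.11731533  56.50757522]]
120 [ 595.45547159 -236.00053949  290.        ] [[282.29566143  21.56670061]]
```

```bash
python3 -m crank '[[1,0.009,-0.03,0.004,0,0,0.0064],[1,0.009,-0.05,0.004,0,0,0.0064],[1,0.009,-0.06,0.002,0,0,0.0064],[1,0.009,-0.06,0.002,0,0,0.0064],[1,0.009,-0.06,0.002,0,0,0.0064],[1,0.009,-0.06,0.002,0,0,0.0064],[1,0.009,-0.06,0,0,0,0.0064],[1,0.009,-0.06,0,0,0,0.0064],[1,0.009,-0.06,0,0,0,0.0064],[1,0.009,-0.06,0,0,0,0.0064]]'
python3 -m crank '[[1,0.009,-0.06,0,0,0,0.0064],[1,0.009,-0.06,0,0,0,0.0064],[1,0.009,-0.06,0,0,0,0.0064],[1,0.009,-0.06,0,0,0,0.0064],[1,0.009,-0.06,0,0,0,0.0064],[1,0.009,-0.06,0,0,0,0.0064],[1,0,-0.03,0,0,0,0],[1,0,0,0,0,0,0],[1,0,0,0,0,0,0],[1,0,0,0,0,0,0]]'
python3 - <<'E'
from h import *
im=grab('wrist','w4');o=st()
f=im['frame'];c=cv2.resize(f[40:160,200:360],(800,600),interpolation=cv2.INTER_CUBIC)
cv2.imwrite('pics/w4c.png',c[:,:,::-1])
E
```

```text
time: 6.63
tcp_pos: [555.4, 30.2, 294.0]
eef_rot: [[0.994, -0.113, 0.001], [-0.113, -0.994, -0.0], [0.001, 0.0, -1.0]]
ft_force: [0.4, -0.3, -0.9]
gripper_width: 0.135
time: 7.47
tcp_pos: [588.2, -200.7, 293.5]
eef_rot: [[0.992, 0.126, 0.0], [0.126, -0.992, 0.001], [0.001, -0.001, -1.0]]
ft_force: [0.2, 1.0, -1.3]
gripper_width: 0.137
7.52 [ 588.3 -200.1  293.7] [-0.2  0.4 -0.2] [ 0.03 -0.03  0.  ] 0.137
[[0.992, 0.127, 0.001], [0.127, -0.992, 0.001], [0.001, -0.001, -1.0]] [ 40.   15.9 -29.5  81.1   7.7  85.   18.1]
```

View pics/w4.png

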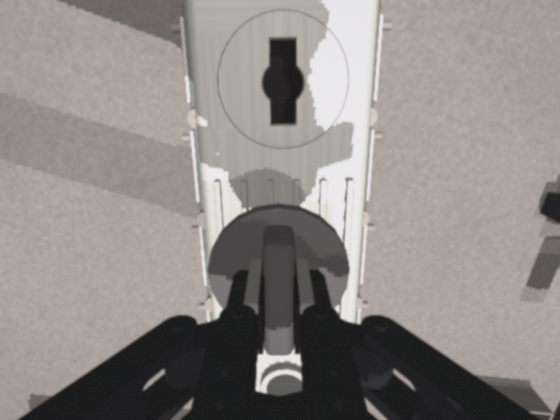

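View pics/w4c.png

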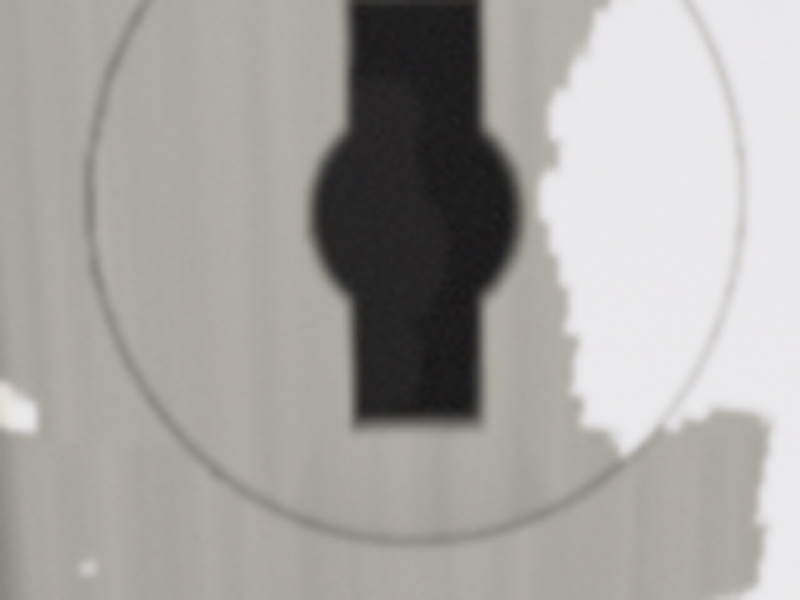

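Run:
```python
from h import *
im=load('w4');f=im['frame'];g=cv2.cvtColor(f,cv2.COLOR_RGB2GRAY)
m=(g<90).astype(np.uint8);m[150:]=0;m[:,:230]=0;m[:,340:]=0;m[:20]=0
n,l,s,c=cv2.connectedComponentsWithStats(m);i=1+np.argmax(s[1:,4]);print(s[i],c[i])
ct=max(cv2.findContours((l==i).astype(np.uint8),0,1)[0],key=cv2.contourArea)[:,0]
P=np.array([onz(im,u,v,188)[:2] for u,v in ct]).astype(np.float32)
r=cv2.minAreaRect(P);print('rect',r)
ys,xs=np.where(l==i);Q=np.array([onz(im,u,v,188)[:2] for u,v in zip(xs,ys)]);print('centroid',Q.mean(0))
w,V=np.linalg.eigh(np.cov(Q.T));print('axis',np.degrees(np.arctan2(V[1,1],V[0,1])))
# boss circle from crop: left 90,right 743 at y~195; bottom 545
u=lambda x,y,z:onz(im,200+x/5-.4,40+y/5-.4,z)
for z in(188,):
  a,b=u(90,195,z),u(743,195,z);print('boss',(a+b)/2,np.linalg.norm(a-b),u(413,545,z))
  print('slot btm',(u(356,424,z)+u(480,424,z))/2)
R=f[195:380,190:370];cv2.imwrite('pics/w4d.png',cv2.resize(R,None,fx=3.2,fy=3.2,interpolation=cv2.INTER_CUBIC)[:,:,::-1])
```

```text
[ 263   38   41   86 2548] [282.74646782  80.71624804]
rect ((580.3958129882812, -115.92640686035156), (26.74252700805664, 53.38465881347656), 7.2358198165893555)
centroid [ 580.15372627 -115.38511152]
axis 97.82156712215965
boss [ 580.05375802 -113.76940064  188.        ] 86.68981302546796 [ 585.61533841 -160.04776135  188.        ]
slot btm [ 584.12902408 -143.31511963  188.        ]
```

View pics/w4d.png

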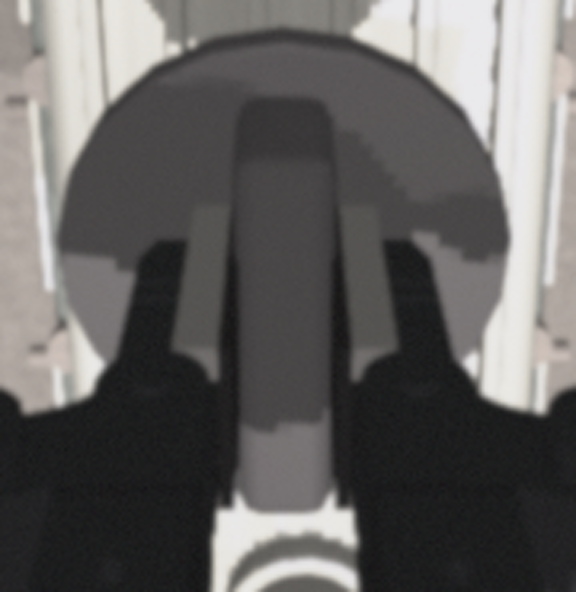

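Run:
```python
from h import *
im=load('w4');p=np.array([588.2,-200.4,293.5]);a=np.radians(7.3);R=np.array([[np.cos(a),np.sin(a),0],[np.sin(a),-np.cos(a),0],[0,0,-1]])
u=lambda x,y,z:R.T@(onz(im,190+x/3.2-.35,195+y/3.2-.35,z)-p)
print('near',u(285,509,314),'far',u(283,100,314),u(283,112,314),'flange l/r',u(58,240,290),u(508,240,290),'front',u(285,28,290))
# slot in tool frame
print('slot',R.T@(np.array([580.3,-115.9,188])-p))
```

```text
near [ -0.17548668  25.68722721 -20.5       ] far [ -0.3587939  -33.69107944 -20.5       ] [ -0.36098301 -32.16688006 -20.5       ] flange l/r [-33.36803422  -1.58397201   3.5       ] [32.58035737 -1.46827953  3.5       ] front [ -0.08283776 -34.37050043   3.5       ]
slot [  2.90099333 -84.81889081 105.5       ]
```

Slot centre is about (580.2,-116.1), axis about 97.4°. The cap sits within about 0.5 mm of the TCP. I'll move to hover just above the slot.

```bash
python3 -m crank '[[1,-0.003,0.03,0,0,0,0],[1,-0.004,0.04,-0.01,0,0,0],[1,-0.003,0.04,-0.03,0,0,0],[1,-0.003,0.0297,-0.03,0,0,0],[1,0,0,-0.03,0,0,0],[1,0,0,-0.007,0,0,0],[1,0,0,0,0,0,0],[1,0,0,0,0,0,0]]'
python3 - <<'E'
from h import *
o=st();im=grab('scene','s5');f=im['frame'];cv2.imwrite('pics/s5c.png',cv2.resize(f[140:260,30:190],(800,600),interpolation=cv2.INTER_CUBIC)[:,:,::-1])
st()
E
```

```text
time: 8.18
tcp_pos: [580.4, -118.4, 229.8]
eef_rot: [[0.992, 0.125, 0.001], [0.125, -0.992, -0.001], [0.001, 0.001, -1.0]]
ft_force: [0.4, 0.1, -0.8]
gripper_width: 0.14
8.18 [ 580.4 -118.4  229.8] [ 0.4  0.1 -0.8] [-0.04 -0.03 -0.03] 0.14
[[0.992, 0.125, 0.001], [0.125, -0.992, -0.001], [0.001, 0.001, -1.0]] [ 36.   13.8 -31.8  91.    7.5  77.3  10.5]
8.23 [ 580.8 -118.8  230.2] [-0.7 -0.4 -1.2] [ 0.05 -0.02  0.03] 0.139
[[0.992, 0.124, 0.002], [0.124, -0.992, -0.001], [0.002, 0.001, -1.0]] [ 36.1  13.8 -31.8  90.9   7.5  77.3  10.5]
```

View pics/s5c.png

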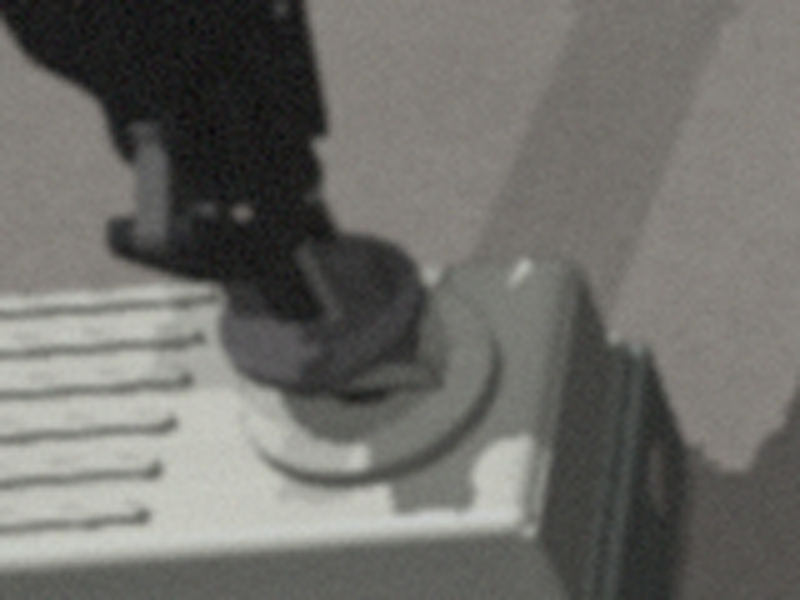

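The slot shows just beyond the cap's underside at crop (365,390), in line with it. The reading is 2 mm off in y, so I'll correct that and re-read.

```bash
python3 -m crank '[[1,0,0.0033,0,0,0,0.0008],[1,0,0,0,0,0,0]]'
python3 -m crank '[[1,0,0,-0.004,0,0,0],[1,0,0,0,0,0,0]]'
python3 - <<'E'
from h import *
for i in range(3):
  o=st(); get_image('scene')
E
```

```text
time: 8.4
tcp_pos: [580.9, -116.6, 230.1]
eef_rot: [[0.992, 0.13, 0.002], [0.13, -0.992, -0.0], [0.002, 0.0, -1.0]]
ft_force: [-0.5, -0.4, -0.1]
gripper_width: 0.135
time: 8.57
tcp_pos: [580.2, -116.7, 226.5]
eef_rot: [[0.992, 0.129, 0.0], [0.129, -0.992, -0.0], [0.0, 0.0, -1.0]]
ft_force: [0.1, 0.1, -1.2]
gripper_width: 0.139
8.57 [ 580.2 -116.7  226.5] [ 0.1  0.1 -1.2] [-0.03  0.04  0.05] 0.139
[[0.992, 0.129, 0.0], [0.129, -0.992, -0.0], [0.0, 0.0, -1.0]] [ 36.   13.9 -31.9  91.3   7.5  77.   10.5]
8.62 [ 580.2 -116.8  226.5] [-0.5  0.  -1.2] [-0.05  0.03 -0.02] 0.14
[[0.992, 0.129, -0.0], [0.129, -0.992, -0.0], [-0.0, -0.0, -1.0]] [ 36.   13.9 -31.9  91.3   7.5  77.   10.5]
8.67 [ 580.2 -116.8  226.5] [-0.2 -0.8 -2. ] [-0.   -0.01  0.04] 0.137
[[0.992, 0.129, -0.0], [0.129, -0.992, 0.0], [-0.0, -0.0, -1.0]] [ 36.   13.9 -31.9  91.3   7.5  77.   10.5]
```

```bash
python3 -m crank '[[1,0,0,-0.005,0,0,0],[1,0,0,-0.005,0,0,0],[1,0,0,-0.005,0,0,0],[1,0,0,-0.003,0,0,0],[1,0,0,0,0,0,0]]'
```

```text
time: 9.13
tcp_pos: [579.8, -116.5, 215.0]
eef_rot: [[0.992, 0.13, -0.001], [0.13, -0.992, 0.0], [-0.001, -0.0, -1.0]]
ft_force: [-0.4, 1.1, -2.2]
gripper_width: 0.135
```

```bash
python3 -m crank '[[1,0,0,-0.006,0,0,0],[1,0,0,-0.006,0,0,0],[1,0,0,-0.006,0,0,0],[1,0,0,-0.003,0,0,0],[1,0,0,0,0,0,0]]'
python3 -m crank '[[1,0,0,-0.0025,0,0,0],[1,0,0,-0.0015,0,0,0],[1,0,0,0,0,0,0]]'
```

```text
time: 9.55
tcp_pos: [579.9, -116.5, 202.4]
eef_rot: [[0.992, 0.13, -0.001], [0.13, -0.992, 0.0], [-0.001, -0.0, -1.0]]
ft_force: [0.5, -0.3, -0.9]
gripper_width: 0.14
time: 9.8
tcp_pos: [580.2, -116.5, 200.6]
eef_rot: [[0.992, 0.13, -0.0], [0.13, -0.992, 0.0], [-0.0, -0.0, -1.0]]
ft_force: [-0.2, -0.5, -2.0]
gripper_width: 0.135
```

```bash
python3 -m crank '[[1,0,0,-0.0015,0,0,0],[1,0,0,-0.001,0,0,0],[1,0,0,0,0,0,0]]'
python3 -m crank '[[1,0,0,-0.001,0,0,0],[1,0,0,0,0,0,0]]'
```

```text
time: 10.05
tcp_pos: [580.4, -116.6, 199.9]
eef_rot: [[0.992, 0.13, 0.001], [0.13, -0.992, -0.0], [0.001, 0.0, -1.0]]
ft_force: [-1.2, 0.2, 1.9]
gripper_width: 0.135
time: 10.22
tcp_pos: [580.4, -116.6, 199.8]
eef_rot: [[0.992, 0.13, 0.001], [0.13, -0.992, -0.001], [0.001, 0.001, -1.0]]
ft_force: [-3.0, 0.1, 5.3]
gripper_width: 0.143
```

The force rises to +5 N at z = 199.8, so the flange is down. Turning clockwise now.

```bash
python3 -m crank '[[1,0,0,0,0,0,-0.005],[1,0,0,0,0,0,-0.012],[1,0,0,0,0,0,-0.012],[1,0,0,0,0,0,-0.012],[1,0,0,0,0,0,-0.012],[1,0,0,0,0,0,-0.012],[1,0,0,0,0,0,-0.012],[1,0,0,0,0,0,-0.012],[1,0,0,0,0,0,-0.012],[1,0,0,0,0,0,-0.012]]'
python3 - <<'E'
from h import *
st()
E
```

```text
time: 11.05
tcp_pos: [581.4, -116.6, 199.8]
eef_rot: [[0.835, -0.551, 0.003], [-0.551, -0.835, -0.001], [0.003, -0.001, -1.0]]
ft_force: [0.3, 0.0, 2.7]
gripper_width: 0.136
11.05 [ 581.4 -116.6  199.8] [0.3 0.  2.7] [-0.07 -0.19  0.12] 0.136
[[0.835, -0.551, 0.003], [-0.551, -0.835, -0.001], [0.003, -0.001, -1.0]] [ 31.8  14.2 -26.9  93.5   6.7  73.7 -29.7]
```

```bash
python3 -m crank '[[1,0,0,0,0,0,-0.012],[1,0,0,0,0,0,-0.012],[1,0,0,0,0,0,-0.012],[1,0,0,0,0,0,-0.012],[1,0,0,0,0,0,-0.012],[1,0,0,0,0,0,-0.012],[1,0,0,0,0,0,-0.012],[1,0,0,0,0,0,-0.012],[1,0,0,0,0,0,-0.012],[1,0,0,0,0,0,-0.012]]'
python3 -m crank '[[1,0,0,0,0,0,-0.006],[1,0,0,0,0,0,-0.004],[1,0,0,0,0,0,0]]'
python3 - <<'E'
from h import *
st()
E
```

```text
time: 11.88
tcp_pos: [581.4, -117.7, 199.8]
eef_rot: [[0.231, -0.973, 0.003], [-0.973, -0.231, -0.002], [0.003, -0.003, -1.0]]
ft_force: [1.6, -1.6, 2.8]
gripper_width: 0.135
time: 12.13
tcp_pos: [581.3, -117.6, 199.8]
eef_rot: [[0.172, -0.985, 0.003], [-0.985, -0.172, -0.002], [0.002, -0.002, -1.0]]
ft_force: [1.5, -2.5, 4.2]
gripper_width: 0.134
12.13 [ 581.3 -117.6  199.8] [ 1.5 -2.5  4.2] [-0.62 -0.15  0.02] 0.134
[[0.172, -0.985, 0.003], [-0.985, -0.172, -0.002], [0.002, -0.002, -1.0]] [ 27.4  13.6 -21.6  93.6   5.3  73.6 -75.3]
```

```bash
for r in 1; do python3 -m crank '[[1,0,0,0,0,0,-0.004],[1,0,0,0,0,0,-0.003],[1,0,0,0,0,0,0]]'; done
python3 - <<'E'
from h import *
st()
E
python3 -m crank '[[1,0,0,0,0,0,-0.004],[1,0,0,0,0,0,-0.003],[1,0,0,0,0,0,0]]'
python3 - <<'E'
from h import *
st()
E
```

```text
time: 12.38
tcp_pos: [581.1, -117.3, 199.8]
eef_rot: [[0.129, -0.992, 0.002], [-0.992, -0.129, -0.002], [0.002, -0.002, -1.0]]
ft_force: [2.0, -3.6, 5.2]
gripper_width: 0.137
12.38 [ 581.1 -117.3  199.8] [ 2.  -3.6  5.2] [-0.67 -0.18  0.02] 0.137
[[0.129, -0.992, 0.002], [-0.992, -0.129, -0.002], [0.002, -0.002, -1.0]] [ 27.1  13.6 -21.4  93.6   5.2  73.6 -77.7]
time: 12.63
tcp_pos: [581.2, -116.8, 199.8]
eef_rot: [[0.086, -0.996, 0.003], [-0.996, -0.086, -0.001], [0.001, -0.003, -1.0]]
ft_force: [1.2, -1.7, 5.5]
gripper_width: 0.137
12.63 [ 581.2 -116.8  199.8] [ 1.2 -1.7  5.5] [-0.54 -0.24  0.38] 0.137
[[0.086, -0.996, 0.003], [-0.996, -0.086, -0.001], [0.001, -0.003, -1.0]] [ 26.9  13.6 -21.1  93.6   5.1  73.6 -80.2]
```

```bash
python3 -m crank '[[1,0,0,0,0,0,-0.003],[1,0,0,0,0,0,-0.003],[1,0,0,0,0,0,0]]'
python3 - <<'E'
from h import *
st();im=grab('wrist','w6')
E
```

```text
time: 12.88
tcp_pos: [581.2, -116.8, 199.8]
eef_rot: [[0.051, -0.999, 0.003], [-0.999, -0.051, -0.002], [0.002, -0.002, -1.0]]
ft_force: [1.4, -2.3, 6.6]
gripper_width: 0.134
12.88 [ 581.2 -116.8  199.8] [ 1.4 -2.3  6.6] [-0.68 -0.14  1.17] 0.134
[[0.051, -0.999, 0.003], [-0.999, -0.051, -0.002], [0.002, -0.002, -1.0]] [ 26.7  13.5 -20.9  93.7   5.1  73.6 -82.2]
```

View pics/w6.png

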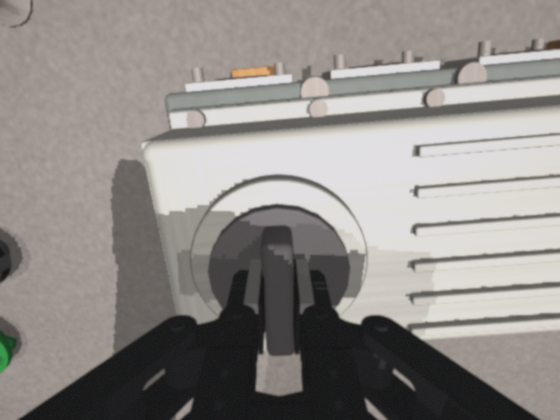

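The torque reached 1.17 Nm at yaw -87°, so the cap is at its stop. I'll relax slightly, open and go up.

```bash
python3 -m crank '[[1,0,0,0,0,0,0.003],[1,0,0,0.0005,0,0,0],[0.5,0,0,0,0,0,0],[-0.2,0,0,0,0,0,0],[-0.2,0,0,0,0,0,0],[-0.2,0,0,0,0,0,0],[-0.2,0,0,0,0,0,0]]'
python3 -m crank '[[-0.2,0,0,0.01,0,0,0],[-0.2,0,0,0.02,0,0,0],[-0.2,0,0,0.03,0,0,0],[-0.2,0,0,0.04,0,0,0],[-0.2,0,0,0.04,0,0,0],[-0.2,0,0,0.04,0,0,0],[-0.2,0,0,0,0,0,0],[-0.2,0,0,0,0,0,0]]'
python3 - <<'E'
from h import *
st();im=grab('wrist','w7');s=grab('scene','s7')
cv2.imwrite('pics/s7c.png',cv2.resize(s['frame'][155:275,30:190],(800,600),interpolation=cv2.INTER_CUBIC)[:,:,::-1])
E
```

```text
time: 13.52
tcp_pos: [579.8, -116.2, 198.4]
eef_rot: [[0.067, -0.998, -0.001], [-0.998, -0.067, 0.001], [-0.001, 0.001, -1.0]]
ft_force: [0.3, -0.4, -0.8]
gripper_width: 0.602
time: 14.18
tcp_pos: [581.3, -116.5, 309.8]
eef_rot: [[0.067, -0.998, 0.005], [-0.998, -0.067, -0.001], [0.001, -0.004, -1.0]]
ft_force: [0.5, 0.0, -0.6]
gripper_width: 0.603
14.18 [ 581.3 -116.5  309.8] [ 0.5  0.  -0.6] [ 0.03  0.02 -0.02] 0.603
[[0.067, -0.998, 0.005], [-0.998, -0.067, -0.001], [0.001, -0.004, -1.0]] [ 26.8  10.9 -21.1  84.1   3.9  85.4 -80.4]
```

View pics/w7.png

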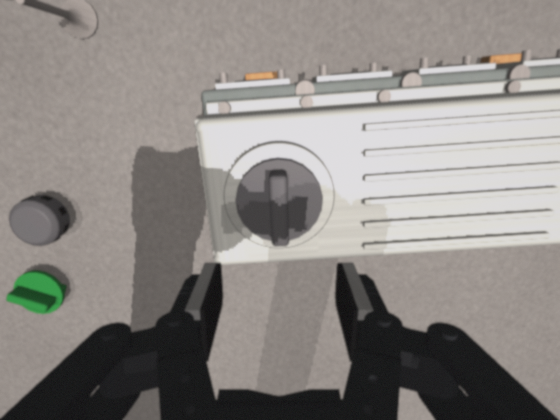

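View pics/s7c.png

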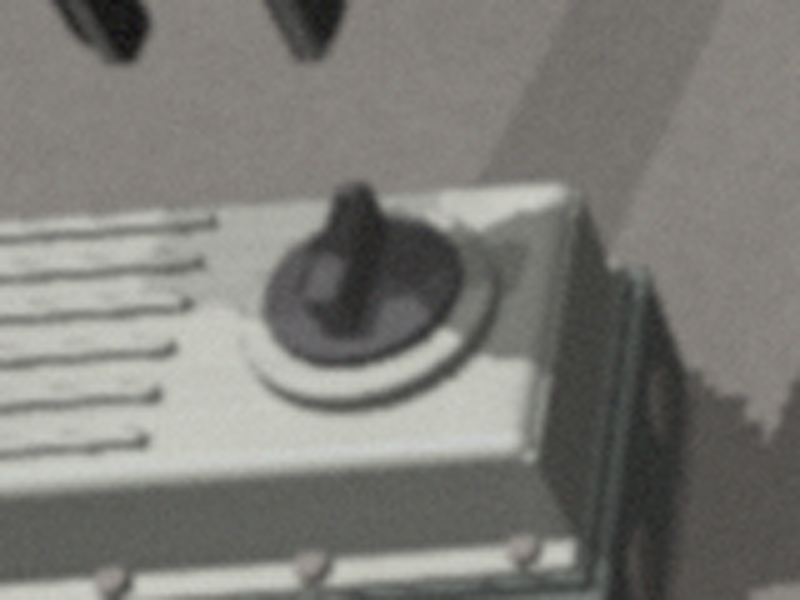

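Run:
```python
from h import *
im=load('w7');f=im['frame']
cv2.imwrite('pics/w7c.png',cv2.resize(f[135:255,210:350],(700,600),interpolation=cv2.INTER_CUBIC)[:,:,::-1])
t=grab('top','t8');cv2.imwrite('pics/t8.png',t['frame'][:,:,::-1])
```

```text
(no output)
```

View pics/w7c.png

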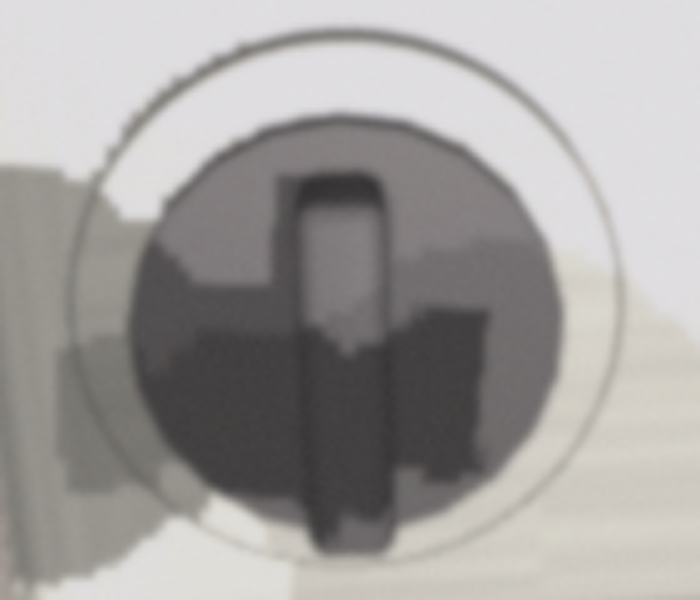

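View pics/t8.png

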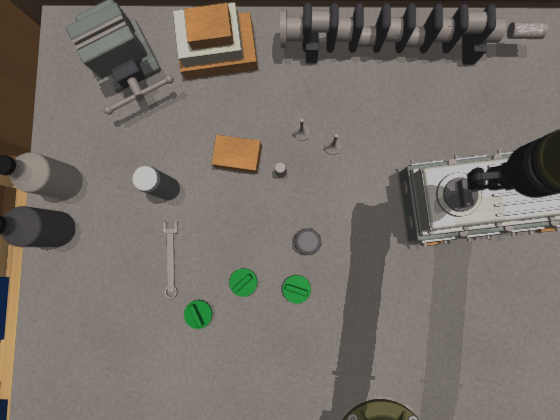

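Run:
```python
from h import *
im=load('w7');g=lambda x,y,z:onz(im,210+x/5-.4,135+y/5-.4,z)
for z in(220,):
  p,q=g(343,205,z),g(353,550,z);print((p+q)/2,np.linalg.norm(p-q),np.degrees(np.arctan2(*(p-q)[1::-1])))
print('flange',(g(132,325,196)+g(562,325,196))/2,np.linalg.norm(g(132,325,196)-g(562,325,196)),g(347,118,196),g(347,528,196))
a,b=g(68,300,188),g(625,300,188);print('boss',(a+b)/2,np.linalg.norm(a-b))
```

```text
[ 580.57243389 -116.85538197  220.        ] 51.5485925057512 5.438143196894194
flange [ 581.37120696 -116.72112808  196.        ] 65.95040016389368 [ 613.40189234 -114.54871317  196.        ] [ 547.37557802 -119.00910546  196.        ]
boss [ 582.89827117 -116.57045169  188.        ] 87.67173536441548
```

Run:
```python
from h import *
st();print(bot.finish_job())
```

```text
14.33 [ 579.7 -116.5  306.1] [-0.6 -0.5  0.5] [-0.07 -0.01  0.01] 0.6
[[0.067, -0.998, -0.002], [-0.998, -0.067, 0.0], [-0.0, 0.002, -1.0]] [ 26.8  11.  -21.1  84.4   3.9  85.4 -80.4]
the job is handed in; nothing more can be done
None
```

The filler is closed. I put the grey winged cap's T-head through the slot, set the flange down on the boss, turned the cap clockwise to its stop, and let go. The job was handed in at 14.3 s.

**Seating:** I took the flange as down when the wrist force rose to about 5 N at the expected height. After release, the scene view shows the cap sitting flat on the boss.

**Stop:** The turning torque rose to 1.2 Nm, with the tool turned about 92–94° from the slot direction.

**Final position:** The wing stands across the slot at about 5.4°, against about 7.4° for the head's x axis. That 2° difference is about what I can measure. The cap is centred on the filler to within about 1 mm. One check differed: a rough fit of the boss circle put its centre about 2 mm further out in x.

**Other parts:** The top view shows the breather, valves, socket, carton, wrench, spray can and green caps where they were. The robot was clear of everything, about 85 mm above the cap.

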